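# Lay the breakfast board

### The arm

A 6-joint arm with a two-finger parallel gripper is mounted at the origin on a cart in front of the work surface, level with it; the furniture and walls round the work are solid. World frame = base frame: x ahead of the robot, y to its left, z up, the work surface at z = 0. Lengths are in mm, angles in rad, forces in N, time in s.
With the tool pointing down it reaches from about 250 to 725 mm from the base axis. Payload 4 kg.
Tool frame: the origin (TCP) lies at the very end of the fingers, on their centre line; the grasp point (between the pads) lies 19 mm behind it; z points along the fingers, y is the line along which they close (so a half turn about z gives the same grasp; the last joint's range is limited). The gripper opens to 85 mm and grips with 20 to 120 N. Pads are 22 mm wide; open, the fingers measure 114 mm over their backs; the gripper's body (76 mm by 85 mm) begins 54 mm behind the grasp point. The pads swing forward as they close: fully open they stand 13 mm farther back than shut.
Start: joints at [-1.206, 0.241, 0.005, 1.335, 0, 1.571], TCP at [178.379, -467.098, 231.306] pointing down, gripper open.
Joint ranges: [-2.72, 2.72], [-1.05, 1.87], [-1.09, 1.28], [-1.99, 2.15], [-1.42, 1.44], [-3.14, 3.14]. Speed limits (rad/s): [2.79, 2.79, 3.14, 3.14, 3.14, 3.14].

### API

Orientations are given as a unit quaternion [w, x, y, z].
In Python, from cell import arm, optics gives the robot as it stands.
- The arm moves only by the shell command python3 -m crank 'ROWS'. ROWS is JSON, a list of rows, each a list of 7 numbers: the turn, a rotation vector about the world's x, y, z normalised to -1 to 1, where 1 is 360 degrees, then the shift along the world's x, y, z normalised to -1 to 1, where 1 is 0.25 m, then the opening, from 0 (shut) to 1 (fully open). A call has 1 to 8 rows; each row is the pose to reach, as a shift and turn from the pose commanded when the call began, turning the shorter way round; what a row does not reach only later rows make up. A row lasts 1/10 s, in which the tool goes at most 50 mm and 8.59 degrees, less where a joint would pass 70% of its speed; a pose out of reach is approached as far as the arm can. A call with a number of a shift or a turn outside -1 to 1 is refused whole. A call with a gripper value outside its range is refused whole. The fingers move at their own pace and stop on an object; the grip force is fixed at half the most. Time passes only in rows, so rows that repeat a pose let the fingers close. It gives the time, the measured TCP pose, the force, the opening and the grip force at its end, in the units of the state.
- arm.sense(): the state, without advancing time (a new reading comes with each control period).
- optics.read_camera(name): name is "scene" or "top"; returns a dict with "image" (420x560x3 uint8, red, green, blue), "fx", "fy", "cx", "cy" (pixels), "k1" (the pictures are not rectified: a ray, as slopes to the right and down, at radius r is drawn at 1 + k1 r^2 times it, then the intrinsics apply), "position" and "rotation" of the camera in the world. Camera axes: x right, y up, looking along -z (the intrinsics and any distortion apply to the point x, -y, -z); pixel columns grow to the right and rows downward; lengths in mm; the calibration is good to about 2 mm. A picture is of the moment at which its call begins. There is no depth.
- arm.finish_job(): hands the job in; it is judged then, once.
The state is a dict: "time_s": time; "qpos": joint angles; "qvel": joint speeds; "effort": joint torques, N m; "position": TCP position; "tool_rot": TCP orientation; "wrist_force": force on the tool from outside, world axes, zero at the start; "ft_torque": the same for the moment, N m; "finger_gap": finger opening in mm; "grip_force": force on a finger pad.
Only numpy, scipy, OpenCV 4.12 (cv2) and the standard library are available. Lean on these libraries where they do the work, as an engineer would, in place of code of your own. Each camera call takes 0.05 s, during which the arm holds its last target. There are 200 camera calls.

### The job

Lay the breakfast board: stand the salt shaker on the cork spot next to the black cup, the spice jar on the cork spot next to the lidded tub, and the pill bottle on the middle cork spot between them, each upright and centred on its spot. Put the light grey coffee pod, foil up, on the middle of the tub's lid. Leave the cup and the tub standing where they are on the board, and do not disturb the matchbox beside it.

Things in the scene. Friction and masses are not known exactly. Their poses are not given: they have to be found in the camera images.
- salt_shaker: loose salt shaker, a slim upright cylinder 44 mm in diameter and 90 mm tall, grey cap and clear body, standing on the worktop in front of the board. Origin: centre of its underside, z up.
- spice_jar: loose spice jar, upright, 45 mm in diameter and 106 mm tall, red cap (the cap is its top 21 mm and widest part) and a green paper label; standing on the worktop in front of the board. Origin: centre of its underside, z up.
- pill_bottle: loose white pill bottle, upright, 35 mm in diameter and 70 mm tall; standing on the worktop in front of the board. Origin: centre of its underside, z up.
- pod: loose light grey coffee pod (not the purple one in the box at the back), 28 mm tall, foil lid up: a rim 46 mm in diameter from 22 to 28 mm height, over a body 36 mm wide below; standing on the worktop in front of the board. Grip it at the rim. Weighs about 12 g. Origin: centre of its underside, z up.
- spot_left: cork disc 56 mm in diameter on the fixed dark wooden board: the left (+y) one of a row of three. The board is 120 mm deep, 500 mm long and 12 mm thick and lies roughly along y, turned at most about 6 degrees. Origin: centre of the disc at the board's top, 12 mm above the worktop; the disc stands 2 mm higher. x and y are the board's axes: y along the row.
- spot_mid: the middle cork disc of the row, 85 mm from each of the other two; the same size and origin as the left one.
- spot_right: the right (-y) cork disc of the row; the same size and origin as the left one.
- black_cup: black cup with an ear, about 74x87 mm and 72 mm tall, loose, standing on one end of the board (left or right, it varies), about 103 mm beyond the outer cork disc. Origin: centre of its underside.
- blue_tub: small food tub with a flat, closed blue lid, loose, standing on the other end of the board, about 103 mm beyond the outer cork disc. The lid is about 104 mm across and its top is 52 mm above the tub's underside. Origin: at the underside, 5 mm off the lid's centre (the lid's centre is at +5 mm along the tub's own y); z up. The lid is fixed to the tub.
- matchbox: small yellow matchbox (not the one in the tray at the back), 36x53x15 mm, loose, lying on the worktop to the left of the board; a bystander to be left alone. Origin: centre of its underside.
Not all that is in view belongs to the job. What is shaped like the salt_shaker but purple or turquoise is not meant.

How it is judged (in metres and radians):
At the end, for the whole second after the job is handed in: Salt shaker on the outer cork disc next to the cup, spice jar on the one next to the tub, pill bottle on the middle one, each within 13 mm of the disc centre; pod foil up on the tub lid within 22 mm of the tub origin; all upright within 0.2 rad and at rest (((horizontal distance between black_cup and spot_left below 0.13 m and horizontal distance between salt_shaker and spot_left below 0.013 m and horizontal distance between spice_jar and spot_right below 0.013 m) or (horizontal distance between black_cup and spot_right below 0.13 m and horizontal distance between salt_shaker and spot_right below 0.013 m and horizontal distance between spice_jar and spot_left below 0.013 m)) and horizontal distance between pill_bottle and spot_mid below 0.013 m and horizontal distance between pod and blue_tub below 0.022 m and z of pod in the frame of blue_tub between 0.046 and 0.06 m and angle between each of spice_jar, salt_shaker, pill_bottle, pod's own z axis and vertical below 0.2 rad and linear speed of each of spice_jar, salt_shaker, pill_bottle, pod below 0.02 m/s and height (world z) of spice_jar between 0.01 and 0.02 m and height (world z) of salt_shaker between 0.01 and 0.02 m and height (world z) of pill_bottle between 0.01 and 0.02 m); the robot touches nothing.
It fails at once if the cup is shifted by more than 20 mm (distance of black_cup from where it was at the start of the episode above 0.02 m).
It fails at once if the tub is shifted by more than 20 mm (distance of blue_tub from where it was at the start of the episode above 0.02 m).
It fails at once if the matchbox is shifted by more than 20 mm (distance of matchbox from where it was at the start of the episode above 0.02 m).
It also fails if it takes over 102 s, if anything falls off the work surface, if the arm or the gripper's body presses on something with over 40 N, if the wrist force passes 120 N, or if a joint passes its speed limit or range.

## Working session

There is one attempt and no reset: what is moved stays moved. The work goes in short steps, Python scripts to look and compute and a shell command to move; the robot and the scene stay as the last step left them, time stands still between calls to the robot, and variables do not carry over. Pictures are saved under pics/ and viewed, at most 14 in all, crops included, and the job is handed in when it is done.

```bash
mkdir -p pics; ls; python3 - <<'E'
from cell import arm, optics
import cv2
for n in("scene","top"):
    c=optics.read_camera(n); cv2.imwrite(f"pics/{n}0.png",c["image"][:,:,::-1])
    print({k:v for k,v in c.items() if k!="image"})
print(arm.sense())
E
```

```text
pics
{'fx': 472.2309615694451, 'fy': 472.2309615694451, 'cx': 281.6454641294299, 'cy': 211.29078853559713, 'k1': -0.09432839860692976, 'position': array([-159.07272175,  858.43865125,  824.37291802]), 'rotation': array([-0.26218644, -0.13681197,  0.43504282,  0.85045782])}
{'fx': 388.01745366384193, 'fy': 388.01745366384193, 'cx': 279.9075164334977, 'cy': 211.26264427160453, 'k1': -0.057848213077085146, 'position': array([ 297.25934869,   -8.75715753, 1165.84575371]), 'rotation': array([-0.70194193, -0.05051485,  0.05167195,  0.70855895])}
{'time_s': 0.1, 'qpos': array([-1.20600510e+00,  2.41369507e-01,  3.84393848e-03,  1.33523293e+00,
       -4.88990532e-05,  1.57080451e+00]), 'qvel': array([-0.00088553, -0.00079781,  0.00152643,  0.00141687,  0.00068377,
       -0.00114508]), 'effort': array([-5.38534005e-04, -3.73138869e+01,  2.53009683e+01,  1.08637934e-02,
        1.08083663e-05,  2.36518261e-06]), 'position': array([ 178.15394386, -466.55628661,  230.48036214]), 'tool_rot': array([-9.60373878e-04,  9.83412249e-01,  1.81381879e-01, -2.02002696e-04]), 'wrist_force': array([-0.92295642,  0.33685175,  0.49963004]), 'ft_torque': array([-0.06031238, -0.03623079,  0.00330267]), 'grip_force': 0.0, 'finger_gap': 85.39286858793223}
```

View pics/top0.png

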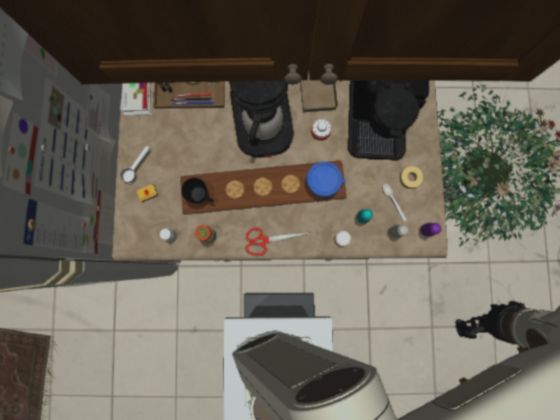

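View pics/scene0.png

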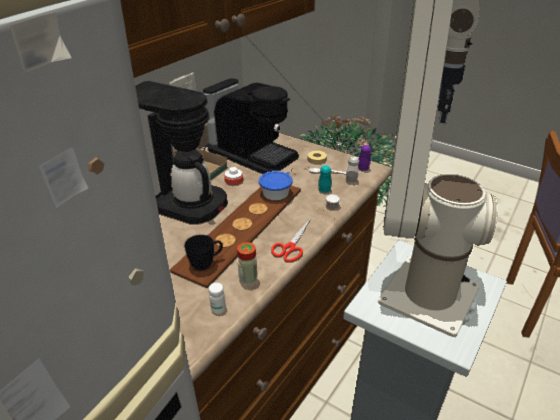

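Candidates (top image): salt shaker – grey-capped (402,231); turquoise (366,215) and purple (431,229) are decoys. Pod – light disc (343,239); red/white jar (321,128) isn't one. Spice jar (205,234), pill bottle (167,235), matchbox (147,193), cup (196,191), tub (325,180), and corks (234,190), (262,186), (290,184). The cup is on the left, so salt goes left and spice right. Close crop to check these.

```bash
cat > h.py <<'E'
import numpy as np, cv2
from scipy.spatial.transform import Rotation as R
def cam(c):
    w,x,y,z=c["rotation"]; return R.from_quat([x,y,z,w]).as_matrix()
def ray(c,u,v):
    a=np.array([(u-c["cx"])/c["fx"],(v-c["cy"])/c["fy"]]); s=a.copy()
    for _ in range(20): s=a/(1+c["k1"]*(s@s))
    return cam(c)@np.array([s[0],-s[1],-1.])
def at(c,u,v,z):
    d=ray(c,u,v); p=np.array(c["position"]); return (p+d*(z-p[2])/d[2])[:2]
def pix(c,P):
    q=cam(c).T@(np.array(P)-c["position"]); s=np.array([q[0],-q[1]])/-q[2]
    s=s*(1+c["k1"]*(s@s)); return np.array([s[0]*c["fx"]+c["cx"],s[1]*c["fy"]+c["cy"]])
E
python3 - <<'E'
from h import *
from cell import optics
t=optics.read_camera("top"); s=optics.read_camera("scene")
for n,u,v,z in [("salt",402,231,90),("pod",343,239,28),("spice",205,234,106),("pill",167,235,70),("match",147,193,15),("cup",196,191,72),("tub",325,180,64),("cL",234,190,14),("cM",262,186,14),("cR",290,184,14),("turq",366,215,90),("purp",431,229,90)]:
    p=at(t,u,v,z); print(n,p.round(1),pix(s,[*p,z]).round(1))
b=t["image"][:,:,::-1]
a=cv2.resize(b[160:260,110:310],None,fx=4,fy=4,interpolation=2); a2=cv2.resize(b[170:250,300:460],None,fx=2.5*2,fy=5,interpolation=2)[:200*2]
cv2.imwrite("pics/cl.png",a);cv2.imwrite("pics/cr.png",a2)
E
```

```text
salt [ 395.  -352.4] [354.2 157.4]
pod [ 378.9 -196. ] [333.4 198. ]
spice [390.5 194.8] [249.9 246.1]
pill [391.7 310.3] [219.  285.3]
match [524.7 391.8] [155.5 299.5]
cup [517.8 229.6] [201.4 245.5]
tub [ 548.4 -143.3] [277.  178.9]
cL [531.3 126.9] [225.4 240. ]
cM [542.9  42.1] [241.5 223. ]
cR [548.3 -42.8] [257.8 208. ]
turq [ 441.1 -252.8] [325.9 166.4]
purp [ 399.6 -435.3] [364.5 146.8]
```

View pics/cl.png

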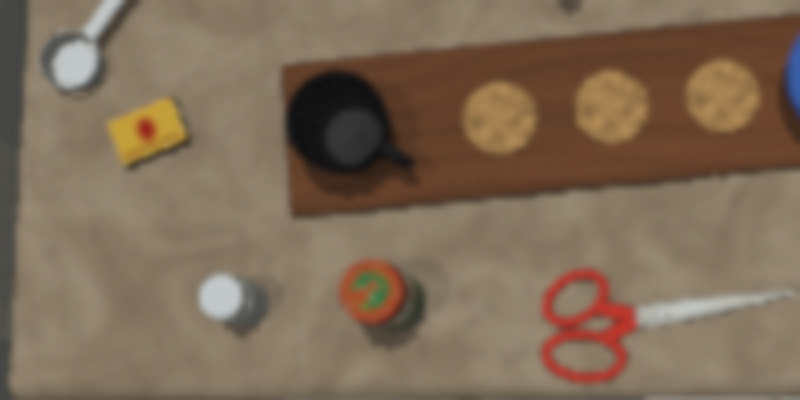

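View pics/cr.png

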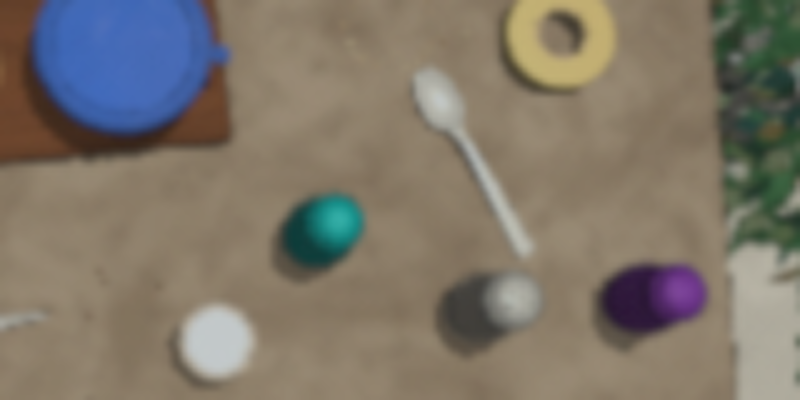

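The crops confirm the choice: grey-cap salt at about (402,230), pod (343,238), spice (203,233), pill (165,234). Now the refined centres.

```bash
cat > m.py <<'E'
from h import *
from cell import optics
def blob(c,u,v,r,f):
    """centre of the largest region satisfying f(h,s,v) near u,v"""
    i=c["image"][v-r:v+r+1,u-r:u+r+1]; k=6
    h=cv2.cvtColor(cv2.resize(i,None,fx=k,fy=k,interpolation=cv2.INTER_CUBIC),cv2.COLOR_RGB2HSV).astype(int)
    m=f(h[...,0],h[...,1],h[...,2]).astype(np.uint8)
    g=max(cv2.findContours(m,0,2)[0],key=cv2.contourArea); g=cv2.convexHull(g)
    e=cv2.fitEllipse(g); return (np.array(e[0])+.5)/k-.5+[u-r,v-r], np.array(e[1])/k
E
python3 - <<'E'
from m import *
t=optics.read_camera("top"); s=optics.read_camera("scene")
cork=lambda h,S,v:(v>130)&(h>8)&(h<25); blue=lambda h,S,v:(h>100)&(h<125)&(S>120)
wh=lambda h,S,v:(v>150)&(S<55); red=lambda h,S,v:((h<12)|(h>165))&(S>130)&(v>90)
for n,u,v,r,f,z in [("cL",234,189,13,cork,14),("cM",262,186,13,cork,14),("cR",290,183,13,cork,14),("tub",325,179,24,blue,64),("pod",343,238,13,wh,28),("pill",165,234,12,wh,70),("spice",203,233,14,red,104),("salt",402,230,11,lambda h,S,v:(v>115)&(S<50),88)]:
    p,d=blob(t,u,v,r,f); w=at(t,*p,z); print(n,p.round(1),(d*(1160-z)/388).round(1),w.round(1),"scene",pix(s,[*w,z]).round(1),"base",pix(s,[*w,0]).round(1))
a=at(t,405,220,0);print("spoon",a)
for n,x0,y0 in(("L",190,210),("R",310,130)):
    cv2.imwrite(f"pics/s{n}.png",cv2.resize(s["image"][y0:y0+110,x0:x0+75][:,:,::-1],None,fx=5,fy=5,interpolation=2))
E
python3 -c "
import cv2,numpy as np
a=cv2.imread('pics/sL.png');b=cv2.imread('pics/sR.png');cv2.imwrite('pics/sLR.png',np.hstack([a,b]))"
```

```text
cL [234.4 189. ] [52.6 53.3] [534.5 125.7] scene [224.8 239.4] base [225.2 243.3]
cM [262.3 186.2] [53.3 54.3] [542.2  41.1] scene [241.9 222.9] base [242.2 226.8]
cR [290.2 183.4] [52.5 54.4] [550.  -43.5] scene [257.5 207.7] base [257.7 211.6]
tub [324.7 178.9] [ 96.  104.7] [ 551.6 -142.5] scene [276.  178.7] base [276.2 196.1]
pod [343.4 237.7] [44.  47.9] [ 382.7 -197.2] scene [332.5 197.5] base [332.  205.1]
pill [164.4 233.5] [30.4 32.8] [395.9 317.8] scene [215.4 286.5] base [218.1 307.9]
spice [202.7 232.6] [43.6 44.2] [394.7 201.5] scene [246.8 247.6] base [248.8 279.5]
salt [403.1 229.4] [30.4 36.9] [ 399.7 -356.4] scene [353.4 157. ] base [351.2 180.5]
spoon [ 436.62129087 -392.22774338]
```

View pics/sLR.png

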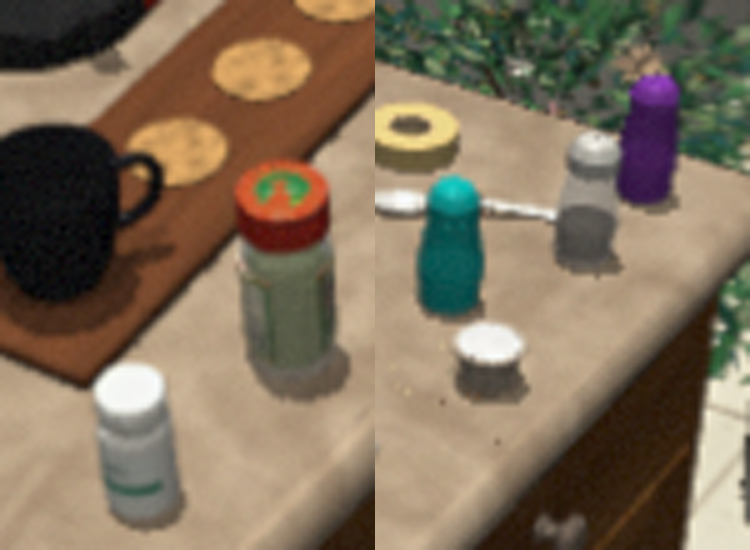

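Everything agrees in both views within about 3 mm, and the cork spacing is exactly 85 mm. Plan: fingers close along x, salt first. The tool needs a +69° turn.

```bash
python3 -m crank '[[0,0,0.192,0.888,0.443,0,1],[0,0,0.192,0.888,0.443,0,1],[0,0,0.192,0.888,0.443,0,1],[0,0,0.192,0.888,0.443,0,1],[0,0,0.192,0.888,0.443,0,1],[0,0,0.192,0.888,0.443,0,1],[0,0,0.192,0.888,0.443,0,1],[0,0,0.192,0.888,0.443,0,1]]'
```

```text
time_s: 1.1
position: [401.0, -355.7, 231.0]
tool_rot: [-0.0, 0.706, 0.708, -0.0]
wrist_force: [0.3, -0.6, -0.4]
finger_gap: 85.3
grip_force: 0.0
```

```bash
python3 -m crank '[[0,0,0,-0.004,-0.003,-0.18,1],[0,0,0,-0.004,-0.003,-0.36,1],[0,0,0,-0.004,-0.003,-0.5,1],[0,0,0,-0.004,-0.003,-0.6,1],[0,0,0,-0.004,-0.003,-0.7,1],[0,0,0,-0.004,-0.003,-0.78,1],[0,0,0,-0.004,-0.003,-0.824,1],[0,0,0,-0.004,-0.003,-0.824,1]]'; python3 -m crank '[[0,0,0,0,0,0,0],[0,0,0,0,0,0,0],[0,0,0,0,0,0,0],[0,0,0,0,0,0,0],[0,0,0,0,0,0,0],[0,0,0,0,0,0,0],[0,0,0,0,0,0,0],[0,0,0,0,0,0,0]]'
```

```text
time_s: 1.9
position: [398.3, -356.2, 23.7]
tool_rot: [-0.002, 0.709, 0.705, -0.0]
wrist_force: [1.0, -0.7, -0.1]
finger_gap: 85.7
grip_force: 0.0
time_s: 2.7
position: [400.2, -357.8, 27.1]
tool_rot: [0.001, 0.709, 0.705, 0.0]
wrist_force: [-1.8, 0.4, 5.8]
finger_gap: 39.2
grip_force: 59.6
```

```bash
python3 - <<'E'
from m import *
s=optics.read_camera("scene")
cv2.imwrite("pics/g1.png",cv2.resize(s["image"][80:230,280:430][:,:,::-1],None,fx=3.5,fy=3.5,interpolation=2))
E
```

```text
(no output)
```

View pics/g1.png

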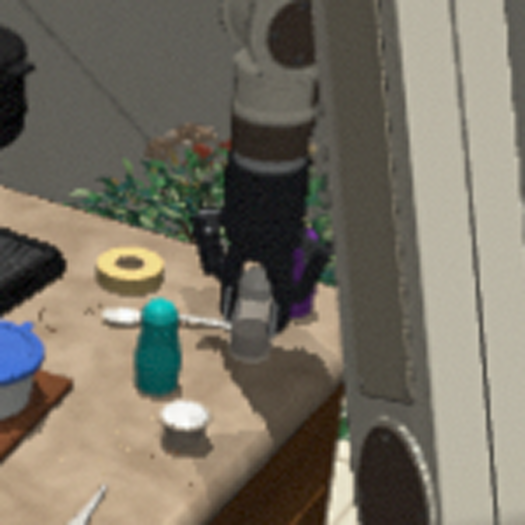

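The salt shaker sits between the pads, held at 39 mm. Lift.

```bash
python3 -m crank '[[0,0,0,0,0,0.03,0],[0,0,0,0,0,0.1,0],[0,0,0,0,0,0.2,0],[0,0,0,0,0,0.32,0],[0,0,0,0,0,0.42,0],[0,0,0,0,0,0.49,0],[0,0,0,0,0,0.52,0],[0,0,0,0,0,0.52,0]]'; python3 -m crank '[[0,0,0,0.01,0.05,0,0],[0,0,0,0.04,0.15,0,0],[0,0,0,0.085,0.3,0,0],[0,0,0,0.13,0.46,0,0],[0,0,0,0.175,0.62,0,0],[0,0,0,0.215,0.77,0,0],[0,0,0,0.25,0.89,0,0],[0,0,0,0.269,0.964,0,0]]'; python3 -m crank '[[0,0,0,0.01,0.05,0,0],[0,0,0,0.04,0.15,0,0],[0,0,0,0.085,0.3,0,0],[0,0,0,0.13,0.46,0,0],[0,0,0,0.175,0.62,0,0],[0,0,0,0.215,0.77,0,0],[0,0,0,0.25,0.89,0,0],[0,0,0,0.269,0.964,0,0]]';  python3 -m crank '[[0,0,0,0,0,0,0],[0,0,0,0,0,0,0],[0,0,0,0,0,0,0]]'
```

```text
time_s: 3.55
position: [399.9, -357.6, 156.7]
tool_rot: [0.001, 0.709, 0.705, 0.0]
wrist_force: [0.3, 0.2, -1.2]
finger_gap: 39.1
grip_force: 60.5
time_s: 4.35
position: [465.6, -112.7, 153.8]
tool_rot: [-0.002, 0.708, 0.706, -0.001]
wrist_force: [0.4, 0.4, -0.4]
finger_gap: 39.0
grip_force: 60.5
time_s: 5.15
position: [533.4, 127.2, 154.1]
tool_rot: [-0.001, 0.709, 0.706, -0.001]
wrist_force: [1.0, 0.2, -1.0]
finger_gap: 38.9
grip_force: 60.5
time_s: 5.45
position: [533.1, 123.9, 154.7]
tool_rot: [-0.0, 0.71, 0.705, -0.001]
wrist_force: [-0.1, 0.2, -0.8]
finger_gap: 38.9
grip_force: 60.5
```

```bash
python3 -m crank '[[0,0,0,0.004,0.004,-0.06,0],[0,0,0,0.004,0.004,-0.16,0],[0,0,0,0.004,0.004,-0.26,0],[0,0,0,0.004,0.004,-0.34,0],[0,0,0,0.004,0.004,-0.4,0],[0,0,0,0.004,0.004,-0.43,0],[0,0,0,0.004,0.004,-0.446,0],[0,0,0,0.004,0.004,-0.446,0]]'; python3 - <<'E'
from m import *
s=optics.read_camera("scene")
cv2.imwrite("pics/p1.png",cv2.resize(s["image"][170:290,180:290][:,:,::-1],None,fx=4,fy=4,interpolation=2))
E
```

```text
time_s: 6.25
position: [534.9, 125.4, 43.8]
tool_rot: [-0.0, 0.71, 0.705, -0.0]
wrist_force: [-0.4, -0.0, -1.3]
finger_gap: 38.7
grip_force: 60.5
```

View pics/p1.png

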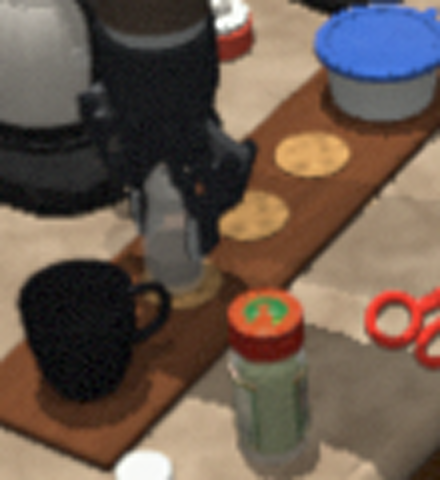

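The shaker hangs upright just above the left cork (about pixel (223,238)). Feel for contact.

```bash
python3 -m crank '[[0,0,0,0,0,-0.006,0],[0,0,0,0,0,-0.01,0],[0,0,0,0,0,-0.01,0]]'; python3 -m crank '[[0,0,0,0,0,-0.004,0],[0,0,0,0,0,-0.008,0],[0,0,0,0,0,-0.008,0]]'
```

```text
time_s: 6.6
position: [535.1, 126.0, 41.6]
tool_rot: [0.0, 0.709, 0.705, 0.0]
wrist_force: [-0.0, -0.1, -0.6]
finger_gap: 39.0
grip_force: 60.5
time_s: 6.9
position: [535.2, 126.2, 41.1]
tool_rot: [0.0, 0.709, 0.705, 0.001]
wrist_force: [-2.6, 0.0, 9.8]
finger_gap: 39.0
grip_force: 61.6
```

```bash
python3 -m crank '[[0,0,0,0,0,0.004,0.5],[0,0,0,0,0,0.004,0.7],[0,0,0,0,0,0.004,1],[0,0,0,0,0,0.004,1],[0,0,0,0,0,0.004,1],[0,0,0,0,0,0.004,1]]';  python3 -m crank '[[0,0,0,0,0,0.05,1],[0,0,0,0,0,0.15,1],[0,0,0,0,0,0.3,1],[0,0,0,0,0,0.45,1],[0,0,0,0,0,0.6,1],[0,0,0,0,0,0.6,1]]'
```

```text
time_s: 7.5
position: [534.8, 125.9, 40.1]
tool_rot: [-0.0, 0.709, 0.705, -0.0]
wrist_force: [0.9, -0.0, -0.2]
finger_gap: 85.4
grip_force: 0.0
time_s: 8.1
position: [538.6, 126.7, 197.7]
tool_rot: [0.003, 0.709, 0.705, 0.005]
wrist_force: [0.2, 0.3, -0.2]
finger_gap: 85.6
grip_force: 0.0
```

```bash
python3 -m crank '[[0,0,0,-0.1,0.05,0,1],[0,0,0,-0.25,0.13,0,1],[0,0,0,-0.4,0.21,0,1],[0,0,0,-0.51,0.27,0,1],[0,0,0,-0.561,0.302,0,1],[0,0,0,-0.561,0.302,0,1],[0,0,0,-0.561,0.302,0,1]]'; python3 -m crank '[[0,0,0,0,0,-0.08,1],[0,0,0,0,0,-0.2,1],[0,0,0,0,0,-0.32,1],[0,0,0,0,0,-0.41,1],[0,0,0,0,0,-0.46,1],[0,0,0,0,0,-0.46,1],[0,0,0,0,0,-0.46,1]]'
```

```text
time_s: 8.8
position: [395.5, 201.5, 190.7]
tool_rot: [0.001, 0.709, 0.705, 0.001]
wrist_force: [-0.1, 0.2, 1.0]
finger_gap: 85.4
grip_force: 0.0
time_s: 9.5
position: [395.7, 201.0, 75.3]
tool_rot: [0.0, 0.71, 0.704, -0.0]
wrist_force: [-0.5, -0.4, -0.1]
finger_gap: 85.4
grip_force: 0.0
```

```bash
python3 -m crank '[[0,0,0,0,0,0,0],[0,0,0,0,0,0,0],[0,0,0,0,0,0,0],[0,0,0,0,0,0,0],[0,0,0,0,0,0,0],[0,0,0,0,0,0,0],[0,0,0,0,0,0,0]]'; python3 -m crank '[[0,0,0,0,0,0.03,0],[0,0,0,0,0,0.1,0],[0,0,0,0,0,0.2,0],[0,0,0,0,0,0.32,0],[0,0,0,0,0,0.42,0],[0,0,0,0,0,0.49,0],[0,0,0,0,0,0.52,0],[0,0,0,0,0,0.52,0]]'; python3 - <<'E'
from m import *
a=[optics.read_camera(n)["image"][:,:,::-1] for n in("scene","top")]
cv2.imwrite("pics/p2.png",np.hstack([cv2.resize(a[0][150:300,180:300],None,fx=3.3,fy=3.3,interpolation=2),cv2.resize(a[1][150:300,150:300],None,fx=2.6,fy=3.3,interpolation=2)]))
E
```

```text
time_s: 10.2
position: [395.3, 201.8, 76.4]
tool_rot: [0.0, 0.709, 0.705, 0.001]
wrist_force: [-1.3, -0.6, 5.7]
finger_gap: 42.9
grip_force: 60.3
time_s: 11.0
position: [395.1, 201.7, 206.2]
tool_rot: [0.0, 0.709, 0.705, 0.001]
wrist_force: [0.1, -0.1, -1.2]
finger_gap: 43.1
grip_force: 61.1
```

View pics/p2.png

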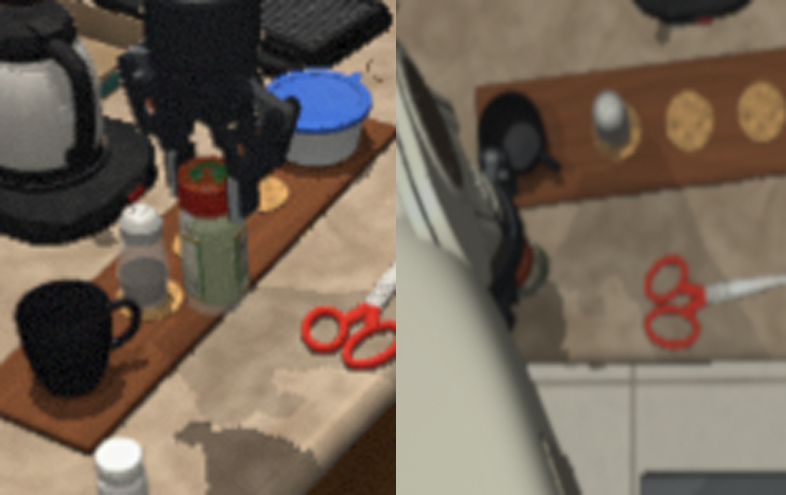

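Salt stands upright on the left cork (top view cap ≈ (232,182)), and the spice jar is held upright by its cap. On to the right cork.

```bash
python3 - <<'E'
from m import *
t=optics.read_camera("top"); p,d=blob(t,232,182,11,lambda h,S,v:(v>115)&(S<50))
print(p,d,at(t,*p,102))
E
python3 -m crank '[[0,0,0,0.03,-0.05,0,0],[0,0,0,0.1,-0.15,0,0],[0,0,0,0.19,-0.3,0,0],[0,0,0,0.3,-0.47,0,0],[0,0,0,0.4,-0.63,0,0],[0,0,0,0.5,-0.79,0,0],[0,0,0,0.58,-0.91,0,0],[0,0,0,0.621,-0.98,0,0]]'; python3 -m crank '[[0,0,0,0,0,0,0],[0,0,0,0,0,-0.06,0],[0,0,0,0,0,-0.18,0],[0,0,0,0,0,-0.3,0],[0,0,0,0,0,-0.4,0],[0,0,0,0,0,-0.44,0],[0,0,0,0,0,-0.452,0],[0,0,0,0,0,-0.452,0]]';python3 -m crank '[[0,0,0,0,0,-0.006,0],[0,0,0,0,0,-0.006,0],[0,0,0,0,0,-0.006,0]]'
```

```text
[230.99520302 182.53785197] [10.17557971 10.41018867] [534.87579185 125.13884379]
time_s: 11.95
position: [550.5, -46.4, 203.3]
tool_rot: [-0.001, 0.71, 0.704, -0.001]
wrist_force: [-0.3, 0.6, -1.2]
finger_gap: 42.9
grip_force: 61.2
time_s: 12.75
position: [549.9, -43.2, 92.5]
tool_rot: [-0.0, 0.709, 0.705, 0.0]
wrist_force: [0.4, -0.4, -0.2]
finger_gap: 42.6
grip_force: 61.2
time_s: 13.05
position: [550.5, -43.7, 91.7]
tool_rot: [0.001, 0.709, 0.705, 0.001]
wrist_force: [0.1, -0.1, -2.1]
finger_gap: 42.8
grip_force: 61.2
```

Salt measures (534.9,125.1) against the cork at (534.5,125.7), so it is well centred. Feel the jar down.

```bash
python3 -m crank '[[0,0,0,0,0,-0.004,0],[0,0,0,0,0,-0.004,0]]'; python3 -m crank '[[0,0,0,0,0,-0.004,0],[0,0,0,0,0,-0.004,0]]'; python3 -m crank '[[0,0,0,0,0,-0.004,0],[0,0,0,0,0,-0.004,0]]'
```

```text
time_s: 13.25
position: [550.4, -43.7, 90.5]
tool_rot: [0.001, 0.709, 0.705, 0.0]
wrist_force: [-0.1, 0.4, 1.2]
finger_gap: 42.8
grip_force: 61.6
time_s: 13.45
position: [550.4, -43.7, 90.4]
tool_rot: [0.001, 0.709, 0.705, 0.001]
wrist_force: [-1.6, -0.7, 7.3]
finger_gap: 42.7
grip_force: 62.1
time_s: 13.65
position: [550.4, -43.7, 90.3]
tool_rot: [0.001, 0.709, 0.705, 0.001]
wrist_force: [-5.0, 0.2, 12.7]
finger_gap: 43.2
grip_force: 62.6
```

```bash
python3 -m crank '[[0,0,0,0,0,0.008,0.6],[0,0,0,0,0,0.008,0.8],[0,0,0,0,0,0.008,1],[0,0,0,0,0,0.008,1],[0,0,0,0,0,0.008,1],[0,0,0,0,0,0.008,1]]';  python3 -m crank '[[0,0,0,0,0,0.05,1],[0,0,0,0,0,0.15,1],[0,0,0,0,0,0.3,1],[0,0,0,0,0,0.4,1],[0,0,0,0,0,0.4,1],[0,0,0,0,0,0.4,1]]'; python3 -m crank '[[0,0,0,-0.03,0.05,0,1],[0,0,0,-0.07,0.15,0,1],[0,0,0,-0.13,0.3,0,1],[0,0,0,-0.2,0.45,0,1],[0,0,0,-0.25,0.6,0,1],[0,0,0,-0.29,0.68,0,1],[0,0,0,-0.308,0.722,0,1]]'; python3 -m crank '[[0,0,0,-0.03,0.05,0,1],[0,0,0,-0.07,0.15,0,1],[0,0,0,-0.13,0.3,0,1],[0,0,0,-0.2,0.45,0,1],[0,0,0,-0.25,0.6,0,1],[0,0,0,-0.29,0.68,0,1],[0,0,0,-0.308,0.722,0,1],[0,0,0,-0.308,0.722,0,1]]'; python3 -m crank '[[0,0,0,0,0,0,1],[0,0,0,0,0,0,1],[0,0,0,0,0,0,1]]'
```

```text
time_s: 14.25
position: [549.8, -43.6, 89.5]
tool_rot: [-0.0, 0.709, 0.705, -0.0]
wrist_force: [-0.5, -0.0, 0.3]
finger_gap: 85.0
grip_force: 0.0
time_s: 14.85
position: [550.4, -43.6, 191.0]
tool_rot: [0.001, 0.709, 0.705, 0.001]
wrist_force: [-0.5, 0.8, -0.4]
finger_gap: 85.1
grip_force: 0.0
time_s: 15.55
position: [470.2, 138.8, 188.5]
tool_rot: [-0.001, 0.708, 0.706, -0.001]
wrist_force: [0.7, -0.7, 0.5]
finger_gap: 85.5
grip_force: 0.0
time_s: 16.35
position: [395.4, 317.9, 189.4]
tool_rot: [0.0, 0.709, 0.705, -0.0]
wrist_force: [0.2, 0.3, 0.3]
finger_gap: 85.5
grip_force: 0.0
time_s: 16.65
position: [396.5, 316.3, 189.8]
tool_rot: [0.0, 0.71, 0.704, -0.0]
wrist_force: [-0.2, -0.1, -0.2]
finger_gap: 85.3
grip_force: 0.0
```

```bash
python3 -m crank '[[0,0,0,0,0.004,-0.08,1],[0,0,0,0,0.004,-0.2,1],[0,0,0,0,0.004,-0.34,1],[0,0,0,0,0.004,-0.48,1],[0,0,0,0,0.004,-0.6,1],[0,0,0,0,0.004,-0.66,1],[0,0,0,0,0.004,-0.68,1],[0,0,0,0,0.004,-0.68,1]]'; python3 -m crank '[[0,0,0,0,0,0,0],[0,0,0,0,0,0,0],[0,0,0,0,0,0,0],[0,0,0,0,0,0,0],[0,0,0,0,0,0,0],[0,0,0,0,0,0,0],[0,0,0,0,0,0,0],[0,0,0,0,0,0,0]]'; python3 -m crank '[[0,0,0,0,0,0.03,0],[0,0,0,0,0,0.1,0],[0,0,0,0,0,0.22,0],[0,0,0,0,0,0.36,0],[0,0,0,0,0,0.5,0],[0,0,0,0,0,0.6,0],[0,0,0,0,0,0.64,0],[0,0,0,0,0,0.64,0]]'; python3 - <<'E'
from m import *
a=[optics.read_camera(n)["image"][:,:,::-1] for n in("scene","top")]
cv2.imwrite("pics/p3.png",np.hstack([cv2.resize(a[0][150:320,160:300],None,fx=3,fy=3,interpolation=2),cv2.resize(a[1][150:280,120:240],None,fx=3,fy=510/130,interpolation=2)]))
E
```

```text
time_s: 17.45
position: [395.9, 317.7, 19.4]
tool_rot: [-0.0, 0.71, 0.705, -0.001]
wrist_force: [0.7, 0.3, -0.1]
finger_gap: 85.5
grip_force: 0.0
time_s: 18.25
position: [396.6, 319.1, 21.0]
tool_rot: [0.0, 0.709, 0.705, 0.001]
wrist_force: [-0.5, -1.1, 7.1]
finger_gap: 33.6
grip_force: 59.6
time_s: 19.05
position: [396.5, 318.9, 181.1]
tool_rot: [0.0, 0.709, 0.705, 0.001]
wrist_force: [-0.6, -0.3, -0.9]
finger_gap: 33.8
grip_force: 59.6
```

View pics/p3.png

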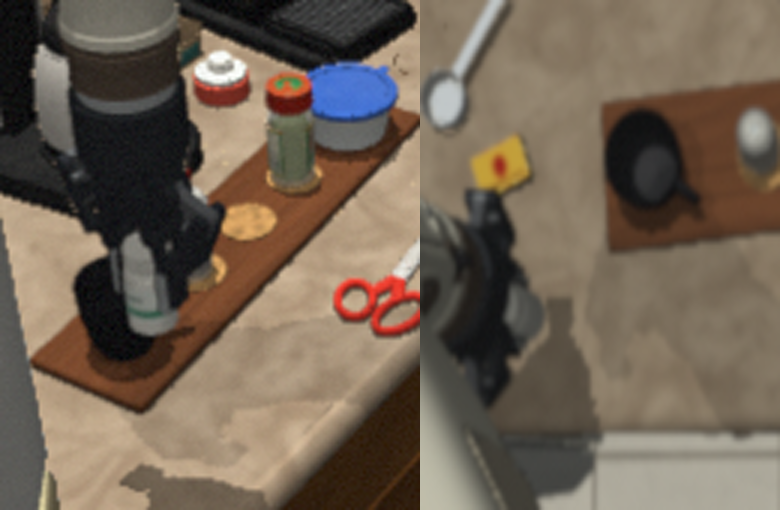

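The pill bottle is held upright; the spice jar stands on the right cork, with the cup and matchbox undisturbed.

```bash
python3 -m crank '[[0,0,0,0.02,-0.04,0,0],[0,0,0,0.07,-0.14,0,0],[0,0,0,0.13,-0.25,0,0],[0,0,0,0.19,-0.36,0,0],[0,0,0,0.24,-0.46,0,0],[0,0,0,0.28,-0.53,0,0],[0,0,0,0.292,-0.555,0,0]]'; python3 -m crank '[[0,0,0,0.02,-0.04,0,0],[0,0,0,0.07,-0.14,0,0],[0,0,0,0.13,-0.25,0,0],[0,0,0,0.19,-0.36,0,0],[0,0,0,0.24,-0.46,0,0],[0,0,0,0.28,-0.53,0,0],[0,0,0,0.292,-0.555,0,0],[0,0,0,0.292,-0.555,0,0]]'; python3 -m crank '[[0,0,0,0,0,0,0],[0,0,0,0,0,-0.06,0],[0,0,0,0,0,-0.18,0],[0,0,0,0,0,-0.3,0],[0,0,0,0,0,-0.42,0],[0,0,0,0,0,-0.52,0],[0,0,0,0,0,-0.57,0],[0,0,0,0,0,-0.57,0]]';python3 -m crank '[[0,0,0,0,0,-0.006,0],[0,0,0,0,0,-0.006,0],[0,0,0,0,0,-0.006,0]]'
```

```text
time_s: 19.85
position: [468.9, 177.0, 178.3]
tool_rot: [-0.0, 0.71, 0.704, -0.001]
wrist_force: [0.0, 0.6, -1.9]
finger_gap: 33.4
grip_force: 59.7
time_s: 20.65
position: [541.7, 40.6, 179.2]
tool_rot: [-0.001, 0.71, 0.705, -0.0]
wrist_force: [-0.4, -0.4, 0.6]
finger_gap: 33.6
grip_force: 59.7
time_s: 21.45
position: [540.2, 41.8, 36.1]
tool_rot: [-0.001, 0.709, 0.706, -0.001]
wrist_force: [0.3, -0.1, 0.0]
finger_gap: 33.1
grip_force: 61.3
time_s: 21.75
position: [542.8, 41.1, 36.9]
tool_rot: [0.001, 0.709, 0.705, 0.001]
wrist_force: [0.7, -0.3, -0.6]
finger_gap: 33.6
grip_force: 61.3
```

```bash
python3 -m crank '[[0,0,0,0,0,-0.005,0],[0,0,0,0,0,-0.005,0]]'; python3 -m crank '[[0,0,0,0,0,-0.004,0],[0,0,0,0,0,-0.004,0]]'
```

```text
time_s: 21.95
position: [542.1, 40.9, 34.9]
tool_rot: [0.0, 0.709, 0.705, 0.0]
wrist_force: [0.4, 0.4, -0.5]
finger_gap: 33.7
grip_force: 61.3
time_s: 22.15
position: [542.1, 40.8, 34.0]
tool_rot: [0.0, 0.709, 0.705, 0.0]
wrist_force: [-1.3, -0.4, 2.4]
finger_gap: 33.5
grip_force: 61.7
```

```bash
python3 -m crank '[[0,0,0,0,0,0.004,0.5],[0,0,0,0,0,0.004,0.7],[0,0,0,0,0,0.004,1],[0,0,0,0,0,0.004,1],[0,0,0,0,0,0.004,1],[0,0,0,0,0,0.004,1]]';  python3 -m crank '[[0,0,0,0,0,0.05,1],[0,0,0,0,0,0.15,1],[0,0,0,0,0,0.3,1],[0,0,0,0,0,0.45,1],[0,0,0,0,0,0.58,1],[0,0,0,0,0,0.62,1],[0,0,0,0,0,0.62,1]]'; python3 -m crank '[[0,0,0,-0.05,-0.08,0,1],[0,0,0,-0.15,-0.23,0,1],[0,0,0,-0.27,-0.4,0,1],[0,0,0,-0.38,-0.57,0,1],[0,0,0,-0.49,-0.74,0,1],[0,0,0,-0.6,-0.89,0,1],[0,0,0,-0.636,-0.952,0,1],[0,0,0,-0.636,-0.952,0,1]]'; python3 -m crank '[[0,0,0,0,0,-0.3,1],[0,0,0,0,0,-0.3,1],[0,0,0,0,0,-0.3,1],[0,0,0,0,0,-0.3,1]]'; python3 - <<'E'
from m import *
t=optics.read_camera("top"); s=optics.read_camera("scene")
wh=lambda h,S,v:(v>150)&(S<55); red=lambda h,S,v:((h<12)|(h>165))&(S>130)&(v>90)
for n,x,y,z,f,r in (("pill",542.2,41.1,84,wh,11),("spice",550,-43.5,118,red,14)):
    u,v=pix(t,[x,y,z]).round().astype(int)
    p,d=blob(t,u,v,r,f);print(n,(u,v),p,d,at(t,*p,z))
a=[s["image"][:,:,::-1],t["image"][:,:,::-1]]
cv2.imwrite("pics/p4.png",np.hstack([cv2.resize(a[0][110:270,200:360],None,fx=2.5,fy=3,interpolation=2),cv2.resize(a[1][150:270,200:360],None,fx=2.5,fy=4,interpolation=2)]))
E
```

```text
time_s: 22.75
position: [541.9, 40.9, 34.5]
tool_rot: [-0.0, 0.709, 0.705, -0.0]
wrist_force: [-0.5, -0.8, -0.2]
finger_gap: 85.4
grip_force: 0.0
time_s: 23.45
position: [543.2, 41.0, 192.1]
tool_rot: [0.002, 0.709, 0.705, 0.002]
wrist_force: [0.3, 0.3, 0.6]
finger_gap: 85.3
grip_force: 0.0
time_s: 24.25
position: [380.3, -198.4, 187.9]
tool_rot: [-0.002, 0.711, 0.703, -0.001]
wrist_force: [-0.8, -0.1, -0.4]
finger_gap: 85.3
grip_force: 0.0
time_s: 24.65
position: [382.7, -196.1, 114.1]
tool_rot: [-0.001, 0.709, 0.705, -0.0]
wrist_force: [-0.2, -0.0, 0.2]
finger_gap: 85.9
grip_force: 0.0
pill (np.int64(261), np.int64(181)) [261.68572871 180.87225469] [10.29905574 11.15821711] [542.87571839  39.84592825]
spice (np.int64(291), np.int64(175)) [292.87446213 176.28543727] [31.11302185 33.85201009] [547.33773561 -48.00263374]
```

View pics/p4.png

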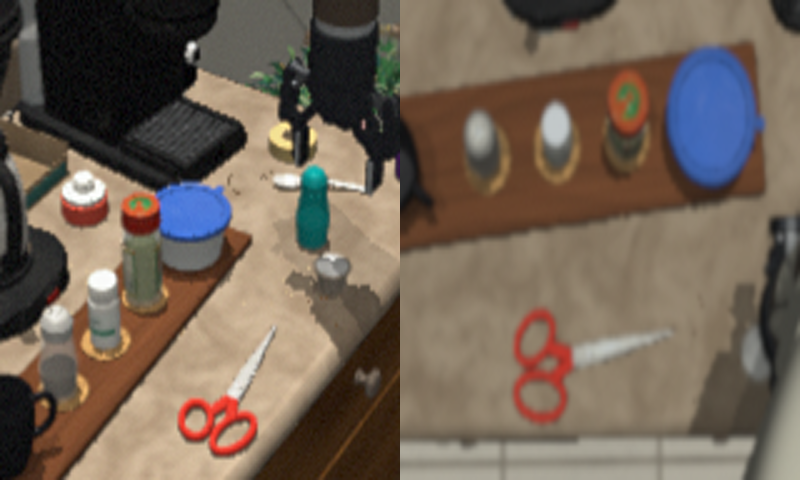

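All three stand on their corks (by eye the spice cap is at (291,175), as predicted). For the pod I turn the tool 45° so that the gripper body clears the turquoise shaker.

```bash
python3 -m crank '[[0,0,0.02,0,-0.002,0,1],[0,0,0.045,0,-0.002,0,1],[0,0,0.07,0,-0.002,0,1],[0,0,0.093,0,-0.002,0,1],[0,0,0.115,0,-0.002,0,1],[0,0,0.125,0,-0.002,0,1],[0,0,0.125,0,-0.002,0,1],[0,0,0.125,0,-0.002,0,1]]'; python3 -m crank '[[0,0,0,0,0,-0.08,1],[0,0,0,0,0,-0.2,1],[0,0,0,0,0,-0.3,1],[0,0,0,0,0,-0.37,1],[0,0,0,0,0,-0.42,1],[0,0,0,0,0,-0.436,1],[0,0,0,0,0,-0.436,1],[0,0,0,0,0,-0.436,1]]'
```

```text
time_s: 25.55
position: [383.8, -197.9, 115.7]
tool_rot: [0.001, 0.386, 0.923, -0.0]
wrist_force: [0.8, -0.3, 0.0]
finger_gap: 85.4
grip_force: 0.0
time_s: 26.35
position: [383.6, -197.9, 6.3]
tool_rot: [0.001, 0.386, 0.923, -0.0]
wrist_force: [0.5, 0.3, 0.9]
finger_gap: 85.4
grip_force: 0.0
```

```bash
python3 -m crank '[[0,0,0,0,0,0,0],[0,0,0,0,0,0,0],[0,0,0,0,0,0,0],[0,0,0,0,0,0,0],[0,0,0,0,0,0,0],[0,0,0,0,0,0,0],[0,0,0,0,0,0,0]]'; python3 -m crank '[[0,0,0,0,0,0.02,0],[0,0,0,0,0,0.08,0],[0,0,0,0,0,0.18,0],[0,0,0,0,0,0.3,0],[0,0,0,0,0,0.42,0],[0,0,0,0,0,0.5,0],[0,0,0,0,0,0.52,0],[0,0,0,0,0,0.52,0]]'; python3 - <<'E'
from m import *
a=[optics.read_camera(n)["image"][:,:,::-1] for n in("scene","top")]
cv2.imwrite("pics/p5.png",np.hstack([cv2.resize(a[0][100:230,250:380],None,fx=4,fy=4,interpolation=2),cv2.resize(a[1][150:280,300:370],None,fx=4,fy=4,interpolation=2)]))
E
```

```text
time_s: 27.05
position: [383.5, -197.9, 6.9]
tool_rot: [0.001, 0.385, 0.923, -0.0]
wrist_force: [-2.2, 1.4, 9.2]
finger_gap: 40.6
grip_force: 59.0
time_s: 27.85
position: [383.3, -197.8, 136.0]
tool_rot: [0.001, 0.385, 0.923, -0.0]
wrist_force: [-0.6, 0.2, 0.1]
finger_gap: 40.2
grip_force: 60.4
```

View pics/p5.png

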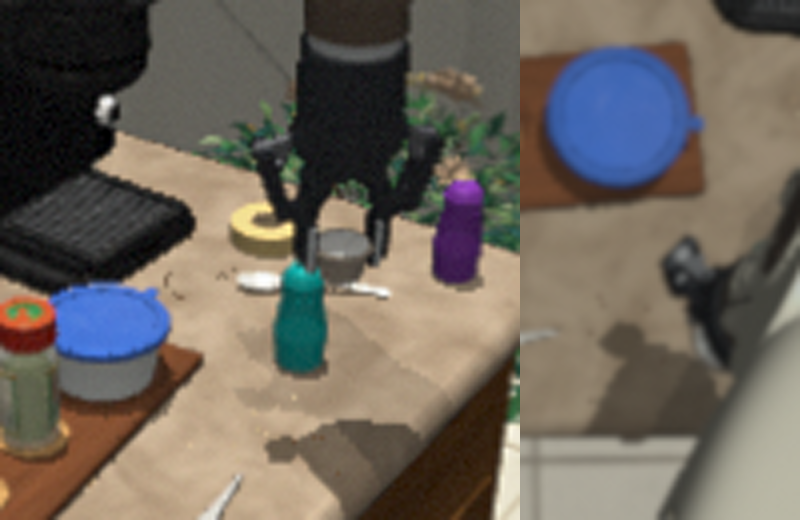

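The pod is held at its rim, level. Estimate its offset from the TCP and carry it to the lid.

```bash
python3 - <<'E'
from m import *
s=optics.read_camera("scene"); print(at(s,335.8,161.3,157))
E
python3 -m crank '[[0,0,0,0.04,0.01,0,0],[0,0,0,0.12,0.04,0,0],[0,0,0,0.24,0.08,0,0],[0,0,0,0.37,0.12,0,0],[0,0,0,0.5,0.165,0,0],[0,0,0,0.6,0.195,0,0],[0,0,0,0.66,0.215,0,0],[0,0,0,0.672,0.22,0,0]]'; python3 -m crank '[[0,0,0,0,0,0,0],[0,0,0,0,0,0,0],[0,0,0,0,0,-0.06,0],[0,0,0,0,0,-0.14,0],[0,0,0,0,0,-0.2,0],[0,0,0,0,0,-0.235,0],[0,0,0,0,0,-0.245,0],[0,0,0,0,0,-0.245,0]]'; python3 - <<'E'
from m import *
a=[optics.read_camera(n)["image"][:,:,::-1] for n in("scene","top")]
cv2.imwrite("pics/p6.png",np.hstack([cv2.resize(a[0][140:230,220:320],None,fx=5,fy=5,interpolation=2),cv2.resize(a[1][140:230,295:355],None,fx=5,fy=5,interpolation=2)]))
E
```

```text
[ 377.40818087 -191.98407426]
time_s: 28.8
position: [552.6, -141.4, 134.0]
tool_rot: [-0.001, 0.385, 0.923, 0.0]
wrist_force: [-0.1, -0.3, 0.6]
finger_gap: 40.5
grip_force: 60.4
time_s: 29.6
position: [550.5, -142.8, 74.4]
tool_rot: [-0.0, 0.386, 0.923, -0.0]
wrist_force: [0.2, 0.8, 0.5]
finger_gap: 40.7
grip_force: 60.4
```

View pics/p6.png

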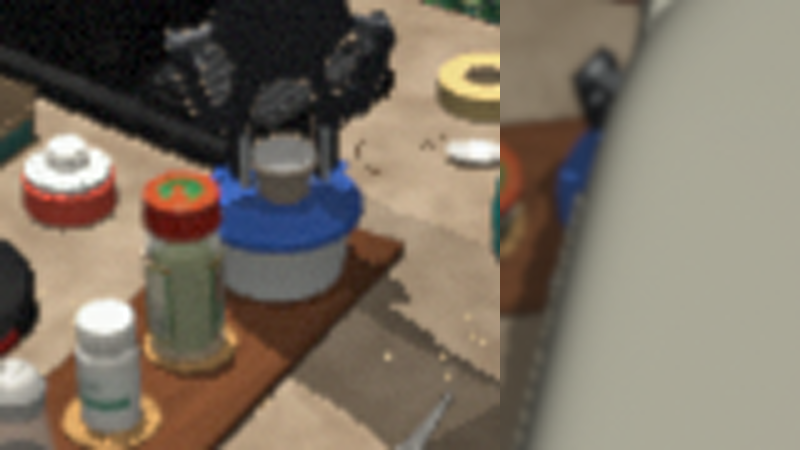

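The pod hovers upright: its base is at about scene (277,179), and the lid centre projects to (276,178.7). Lower and release.

```bash
python3 -m crank '[[0,0,0,0,0,-0.008,0],[0,0,0,0,0,-0.008,0]]'; python3 -m crank '[[0,0,0,0,0,-0.004,0],[0,0,0,0,0,-0.004,0]]'; python3 -m crank '[[0,0,0,0,0,-0.004,0],[0,0,0,0,0,-0.004,0]]'
```

```text
time_s: 29.9
position: [551.1, -142.7, 72.7]
tool_rot: [0.0, 0.385, 0.923, 0.0]
wrist_force: [-0.2, -0.2, 0.4]
finger_gap: 40.2
grip_force: 60.4
time_s: 30.1
position: [550.9, -142.6, 71.3]
tool_rot: [0.0, 0.385, 0.923, 0.0]
wrist_force: [0.7, 0.9, 0.1]
finger_gap: 40.6
grip_force: 60.4
time_s: 30.3
position: [551.1, -142.7, 71.0]
tool_rot: [0.0, 0.385, 0.923, 0.0]
wrist_force: [-1.4, 0.5, 4.9]
finger_gap: 40.9
grip_force: 60.6
```

Contact. Release, rise, retreat clear towards the robot.

```bash
python3 -m crank '[[0,0,0,0,0,0,0.5],[0,0,0,0,0,0,0.6],[0,0,0,0,0,0,0.8],[0,0,0,0,0,0,1],[0,0,0,0,0,0,1],[0,0,0,0,0,0,1],[0,0,0,0,0,0,1]]';  python3 -m crank '[[0,0,0,0,0,0.03,1],[0,0,0,0,0,0.1,1],[0,0,0,0,0,0.22,1],[0,0,0,0,0,0.35,1],[0,0,0,0,0,0.48,1],[0,0,0,0,0,0.55,1],[0,0,0,0,0,0.55,1]]'; python3 -m crank '[[0,0,0,-0.15,-0.15,0,1],[0,0,0,-0.3,-0.3,0,1],[0,0,0,-0.45,-0.45,0,1],[0,0,0,-0.6,-0.6,0,1],[0,0,0,-0.75,-0.75,0,1],[0,0,0,-0.9,-0.9,0,1],[0,0,0,-0.9,-0.9,0,1],[0,0,0,-0.9,-0.9,0,1]]'; python3 - <<'E'
from m import *
t,s=[optics.read_camera(n) for n in("top","scene")]
for n,x,y,z in(("salt",534.5,125.7,102),("pill",542.2,41.1,84),("spice",550,-43.5,119),("pod",551.6,-142.5,92)):
    print(n,"expected top",pix(t,[x,y,z]).round(1))
wh=lambda h,S,v:(v>150)&(S<55); p,d=blob(t,325,176,14,wh); print("pod",p,d,at(t,*p,92))
q,e=blob(t,325,179,24,lambda h,S,v:(h>100)&(h<125)&(S>100)); print("lid",at(t,*q,64))
cv2.imwrite("pics/p7.png",np.hstack([cv2.resize(s["image"][140:290,180:310][:,:,::-1],None,fx=3,fy=3,interpolation=2),cv2.resize(t["image"][150:240,180:350][:,:,::-1],None,fx=2.4,fy=5,interpolation=2)]))
E
```

```text
time_s: 31.0
position: [550.9, -142.6, 70.2]
tool_rot: [-0.0, 0.385, 0.923, 0.0]
wrist_force: [-0.3, 0.3, 0.1]
finger_gap: 85.5
grip_force: 0.0
time_s: 31.7
position: [552.9, -143.1, 211.9]
tool_rot: [0.004, 0.385, 0.923, 0.001]
wrist_force: [-0.0, 0.5, 0.8]
finger_gap: 85.6
grip_force: 0.0
time_s: 32.5
position: [323.3, -368.8, 206.6]
tool_rot: [-0.001, 0.388, 0.922, 0.0]
wrist_force: [0.1, 0.0, -0.1]
finger_gap: 85.6
grip_force: 0.0
salt expected top [230.8 182.7]
pill expected top [261.2 181.1]
spice expected top [291.2 175.3]
pod expected top [325.8 176.7]
pod [325.46506755 177.08062617] [15.2050883  16.29243724] [ 550.45255914 -141.42940286]
lid [ 551.69782196 -143.08260306]
```

View pics/p7.png

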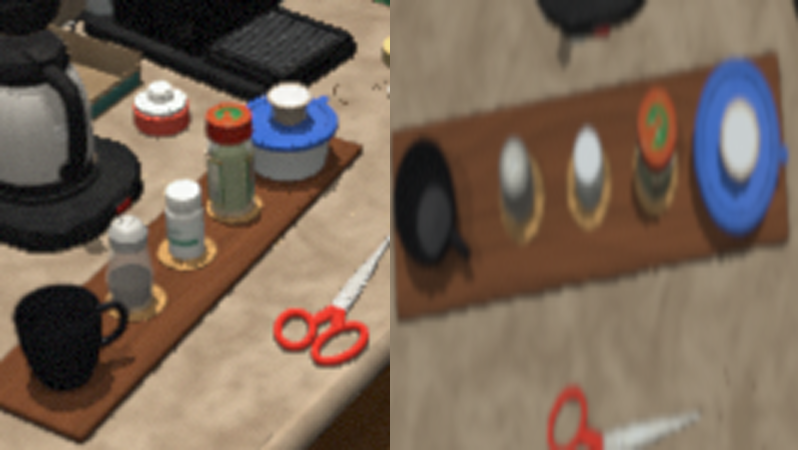

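All four are upright and centred: the spice cap is at (291,175) as expected, and the pod is within 2 mm of the lid centre. Cup, tub and matchbox are unmoved. Handing in.

```bash
python3 -c "
from cell import arm
print(arm.finish_job())"
```

```text
the job is handed in; nothing more can be done
None
```

The job is handed in at about 33 s of the 102 s: salt shaker on the left cork by the cup, pill bottle on the middle one, spice jar on the right one by the tub, and the pod foil up within about 2 mm of the lid's centre; the last pictures show all four upright and centred and the cup and tub in place, while the matchbox was last in view, unmoved, before the pill bottle was placed.

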